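# Blow-dry washed skateboard wheels

### The job

Dry the washed wheels: move the T-tool out of the drying tray onto the cork mat and lay every wheel flat on the tray floor; only then pull the blower up by its lift bar until the post's lock button clicks out. After that push the sprung knob down, turn it clockwise to the on end and let it spring up, let it blow for at least five seconds, then push it down again, turn it back to off and let it spring up. Finish with the wheels flat in the tray, the T-tool on the mat and the blower locked up; leave everything else where it is.

Things in the scene. Friction and masses are not known exactly. Their poses are not given: they have to be found in the camera images.
- wheel1_c (a point): centre (half-way up) of a loose blue urethane skateboard wheel standing flat on a side face: cylinder 60 mm in diameter and 38 mm high, axle along its z axis, about 140 g. Two to four identical wheels are present; an absent one reads None.
- wheel2_c (a point): centre (half-way up) of a loose blue urethane skateboard wheel standing flat on a side face: cylinder 60 mm in diameter and 38 mm high, axle along its z axis, about 140 g. Two to four identical wheels are present; an absent one reads None.
- wheel3_c (a point): centre (half-way up) of a loose blue urethane skateboard wheel standing flat on a side face: cylinder 60 mm in diameter and 38 mm high, axle along its z axis, about 140 g. Two to four identical wheels are present; an absent one reads None.
- wheel4_c (a point): centre (half-way up) of a loose blue urethane skateboard wheel standing flat on a side face: cylinder 60 mm in diameter and 38 mm high, axle along its z axis, about 140 g. Two to four identical wheels are present; an absent one reads None.
- tray_in (a point): centre of the inner floor of the fixed, shallow, open aluminium drying tray: inside 200 x 200 mm along its x and y axes, floor 5 mm above the worktop, rim 5 mm thick whose top is 11 mm above this floor point. z up. It holds four wheels flat, e.g. at 48 mm either way from this point in x and y.
- ttool_grip (a point): steel T-tool lying flat, 200 g, starts inside the tray. This point lies on its stem near the centre of mass, 8 mm above its underside. Stem 16 mm wide and 16 mm high along the tool's x axis, from -77 to +33 mm of this point; crossbar (20 x 90 x 16 mm, along y) centred 43 mm from this point in +x. z up.
- mat_c (a point): centre of the top face of the fixed cork tool mat, 190 mm along its x axis, 140 mm along y, 4 mm thick, on the worktop between the tray and the machines. z up.
- mast_grip (a point): centre of the lift bar on top of a grey blower (64 x 90 x 45 mm) on a telescopic post; the post slides in a fixed square tube, 130 mm high with its 120 x 120 mm foot. Bar: 14 x 14 mm section, 100 mm long along this frame's y axis, uprights at y = -41 and +41 mm, 31 mm free height under it. z up. Bar centre 227 mm above the worktop when the post is fully down.
- mast_post (a joint): how far the post is pulled out of its tube (m): 0 fully down, 0.102 end stop at the top; starts anywhere from 0 to 0.04. Slides with about 6 N of friction plus 3.5 N of weight and stays where it is left. At about 0.097 its lock button clears the tube.
- mast_button (a joint): spring lock button of the post, on the post's +x side (the side of the mast_grip frame's +x): 0 when squeezed inside the tube, 0.008 (m) when it has clicked out over the rim of the tube, so that the post cannot slide back.
- knob_grip (a point): grip point of the black bar knob on the fixed grey control box (120 x 120 x 55 mm), on the knob's axis. Bar 52 mm long along this frame's x axis, 18 mm wide along y, 36 mm high (22 mm below to 14 mm above this point), on a 54 mm disc whose top is 22 mm below this point. 96 mm above the worktop when up. The frame turns and sinks with the knob; z up.
- knob (a joint): turn of the knob (rad), growing clockwise seen from above: 0 = off (starts here), 1.4 = on; stops at both ends. It turns only while pushed down; let up at an end it springs up into a notch and is locked there; let up between, it stays down.
- knob_press (a joint): how far the knob is pushed down (m): 0 up, 0.010 bottom stop; free to turn beyond 0.0065. Spring: 4 N at the top, 9 N at the bottom.
- riser1_c (a point): centre (half-way up) of a bystander to be left alone: aluminium riser pad, flat plate 55 x 85 x 13 mm (two are stacked), loose.
- riser2_c (a point): centre (half-way up) of a bystander to be left alone: aluminium riser pad, flat plate 55 x 85 x 13 mm (two are stacked), loose.
- saucer_c (a point): centre (half-way up) of a bystander to be left alone: white ceramic saucer of bearings, 112 mm across, 20 mm high, loose.
- can_c (a point): centre (half-way up) of a bystander to be left alone: upright spray can, 60 mm across, 130 mm high, loose.
Not all that is in view belongs to the job. Leave any purple look-alike of the part that bears wheel2_c alone. Leave any purple look-alike of the part that bears knob_grip alone.

How it is judged:
On the way, in this order (a step that is already met when the one before it is completed fails the run):
1. T-tool on the mat and all wheels flat in the tray, at rest (x of ttool_grip in the frame of mat_c between -0.095 and 0.095 m and y of ttool_grip in the frame of mat_c between -0.07 and 0.07 m and z of ttool_grip in the frame of mat_c below 0.016 m and x of wheel1_c in the frame of tray_in between -0.078 and 0.078 m and y of wheel1_c in the frame of tray_in between -0.078 and 0.078 m and z of wheel1_c in the frame of tray_in between 0.013 and 0.024 m and (angle between wheel1_c's own z axis and vertical below 0.12 rad or angle between wheel1_c's own z axis and vertical above 3.02 rad) and x of wheel2_c in the frame of tray_in between -0.078 and 0.078 m and y of wheel2_c in the frame of tray_in between -0.078 and 0.078 m and z of wheel2_c in the frame of tray_in between 0.013 and 0.024 m and (angle between wheel2_c's own z axis and vertical below 0.12 rad or angle between wheel2_c's own z axis and vertical above 3.02 rad) and x of wheel3_c in the frame of tray_in between -0.078 and 0.078 m and y of wheel3_c in the frame of tray_in between -0.078 and 0.078 m and z of wheel3_c in the frame of tray_in between 0.013 and 0.024 m and (angle between wheel3_c's own z axis and vertical below 0.12 rad or angle between wheel3_c's own z axis and vertical above 3.02 rad) and x of wheel4_c in the frame of tray_in between -0.078 and 0.078 m and y of wheel4_c in the frame of tray_in between -0.078 and 0.078 m and z of wheel4_c in the frame of tray_in between 0.013 and 0.024 m and (angle between wheel4_c's own z axis and vertical below 0.12 rad or angle between wheel4_c's own z axis and vertical above 3.02 rad) and linear speed of each of wheel1, wheel2, wheel3, wheel4, ttool below 0.02 m/s), for 0.2 s.
2. blower pulled up and its lock button clicked out (value of joint mast_button above 0.006 m and value of joint mast_post above 0.094 m), for 0.2 s.
3. knob at on and sprung up, for 5 s (all of step 2 and value of joint knob above 1.25 rad and value of joint knob_press below 0.003 m), for 5 s.
4. knob back at off and sprung up (all of step 2 and value of joint knob below 0.15 rad and value of joint knob_press below 0.003 m), for 0.2 s.
At the end, for the whole second after the job is handed in: Every present wheel flat (7 degrees) on the tray floor inside the rim; T-tool lying on the mat, its grip point over the mat; all at rest; post out 94 mm or more, button out over 6 mm; knob within 0.15 rad of off and up (pushed in under 3 mm) (all of step 1 and all of step 4); the robot touches nothing.
It fails at once if a bystander (riser, saucer, can) moved more than 40 mm (distance of any of riser1_c, riser2_c, saucer_c, can_c from where it was at the start of the episode above 0.04 m).
It fails at once if blower switched on while its post is not locked up (value of joint knob above 0.5 rad and value of joint mast_button below 0.004 m).
Of wheel1, wheel2, wheel3, wheel4 only 2 to 4 are there at a start; the rules pass over those that are not, and their reading is None.
At some moment in a run one of wheel1, wheel2, wheel3, wheel4, ttool may be knocked a few centimetres aside while the robot is not near it.
Once in a run the grip may slacken for a moment while it holds something.
It also fails if it takes over 210 s, if anything falls off the work surface, if the arm or the gripper's body presses on something with over 40 N, if the wrist force passes 120 N, or if a joint passes its speed limit or range.

### The arm

A 7-joint arm with a two-finger parallel gripper is mounted at the origin on the work surface. World frame = base frame: x ahead of the robot, y to its left, z up, the work surface at z = 0. Lengths are in m, angles in rad, forces in N, time in s.
With the tool pointing down it reaches from about 0.425 to 0.825 m from the base axis. Payload 3.6 kg.
Tool frame: the origin (TCP) lies where the fingers leave the gripper's body, on its centre line; the fingertips stand 73 mm ahead of it and the grasp point (between the pads) lies 54 mm ahead of it; z points along the fingers, y is the line along which they close (so a half turn about z gives the same grasp; the last joint's range is limited). The gripper opens to 85 mm and grips with 20 to 120 N. Pads are 22 mm wide; open, the fingers measure 114 mm over their backs; the gripper's body (76 mm by 85 mm) begins 54 mm behind the grasp point. The pads swing forward as they close: fully open they stand 13 mm farther back than shut.
Start: joints at [1.28, 0.615, -0.013, 1.423, 0.008, 1.103, -0.04], TCP at [0.17, -0.627, 0.304] pointing down, gripper open.
Joint ranges: [-3.12, 3.12], [-0.3, 2.06], [-1.34, 1.32], [0.26, 2.42], [-1.36, 4.5], [0.01, 1.98], [-2.84, 2.84]. Speed limits (rad/s): [2.79, 2.79, 3.14, 3.14, 3.14, 3.14, 3.14].

### API

Orientations are given as a unit quaternion [x, y, z, w].
In Python, from station import arm, snapshot, camera_info, ticket gives the robot as it stands. Calls block until the motion is done:
- arm.movep(position, orientation): joint-space move of the TCP to a pose.
- arm.line_to(position, velocity=0.15, ori=None): straight line of the TCP; ori=None keeps the orientation; velocity is the mean speed in m/s.
- arm.move_j(angles): joint-space move.
- arm.move_gripper(opening, effort=None): opening from 0.0 (shut) to 1.0 (fully open); effort is the grip in N (None keeps the last); returns when the fingers have stopped.
- arm.pause(seconds).
- arm.ik(position, orientation): joint angles nearest the present ones, or None.
- snapshot(name): name is "side" or "top"; returns the picture (384x512x3 uint8, blue, green, red); there is no depth.
- camera_info(name): a dict with "fx", "fy", "cx", "cy" (pixels), "dist_coeffs" ([k1, k2, p1, p2, k3] as OpenCV has them; the pictures are not rectified), "R" (3x3) and "t" (3): a world point X has camera coordinates R X + t. Camera axes: x right, y down, z forward; pixel columns grow to the right and rows downward; lengths in m; the calibration is good to about 2 mm. A picture is of the moment at which its call begins. camera_info takes no time and is no camera call.
A pose or a line that the arm cannot do raises arm.MotionError and nothing moves.
- ticket.finish_job(): hands the job in; it is judged then, once.
Readings, each from a call of its own:
- arm.read_time(): time.
- arm.read_joint_positions(): joint angles.
- arm.read_dq(): joint speeds.
- arm.read_effort(): joint torques, N m.
- arm.read_tool_pos(): TCP position.
- arm.read_eef_rot(): TCP orientation.
- arm.read_ft_force(): force on the tool from outside, world axes, zero at the start.
- arm.read_wrist_torque(): the same for the moment, N m.
- arm.read_opening(): opening from 0.0 (shut) to 1.0 (fully open).
- arm.read_finger_force(): force on a finger pad.
Only numpy, scipy, OpenCV 4.12 (cv2) and the standard library are available. Lean on these libraries where they do the work, as an engineer would, in place of code of your own. Each camera call takes 0.05 s, during which the arm holds its last target. There are 200 camera calls.

## Working session

There is one attempt and no reset: what is moved stays moved. The work goes in short steps, each a Python script; the robot and the scene stay as the last script left them, time stands still between calls to the robot, and variables do not carry over. Pictures are saved under pics/ and viewed, at most 14 in all, crops included, and the job is handed in when it is done.

```bash
mkdir -p pics; ls; python3 - <<'E'
from station import arm, snapshot, camera_info
import cv2
for n in("top","side"):
    cv2.imwrite(f"pics/{n}0.png",cv2.resize(snapshot(n),(800,600),interpolation=cv2.INTER_CUBIC)); 
    c=camera_info(n); print({k:(v.tolist() if hasattr(v,'tolist') else v) for k,v in c.items()})
print(arm.read_eef_rot(),arm.read_tool_pos(),arm.read_time(),arm.read_opening())
E
```

```text
pics
{'fx': 368.11441309821623, 'fy': 368.11441309821623, 'cx': 259.7878139873724, 'cy': 186.89291813375021, 'dist_coeffs': [-0.07855702972857964, 0.0, 0.0, 0.0, 0.0], 'R': [[-0.008298748605763264, -0.9999649535051268, -0.0011056821730692772], [-0.9793952401372792, 0.008351152257527156, -0.20178013245216359], [0.2017822944859618, -0.0005916227354494237, -0.9794302198801706]], 't': [-0.053822072541353155, 0.5426647461060328, 1.3250208697052965]}
{'fx': 369.2779323942278, 'fy': 369.2779323942278, 'cx': 255.45477992149804, 'cy': 193.85621804783574, 'dist_coeffs': [-0.04867658021047272, 0.0, 0.0, 0.0, 0.0], 'R': [[-0.9221644836155293, -0.38677133137450737, 0.004538985007174219], [-0.2732269600139626, 0.6430489233611817, -0.7154265234708271], [0.2737876795614311, -0.6609811036563877, -0.6986732334428957]], 't': [0.4837117553513362, 0.26931042177973097, 0.8862468864791523]}
[ 9.91244196e-01  1.32035897e-01 -1.60079506e-04 -1.20014840e-03] [ 0.16997973 -0.62681876  0.3028195 ] 0.1 1.0003048350532886
```

View pics/top0.png

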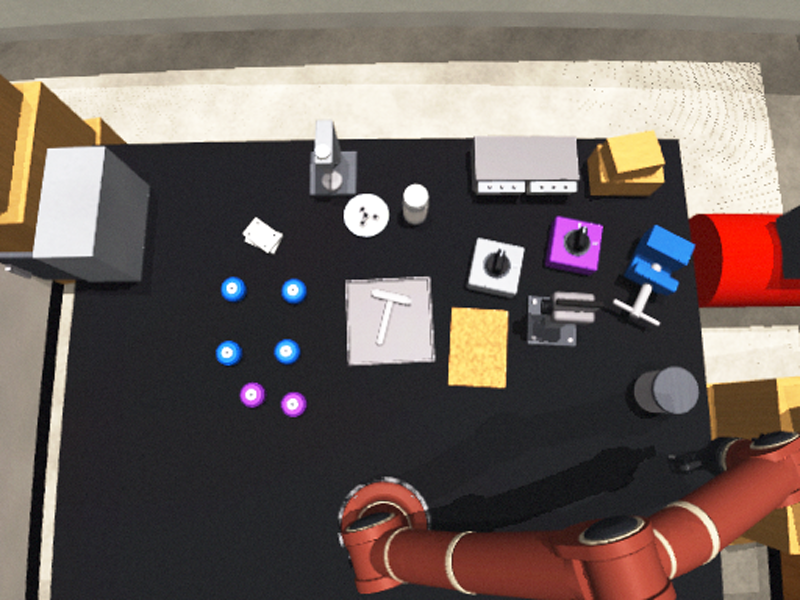

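View pics/side0.png

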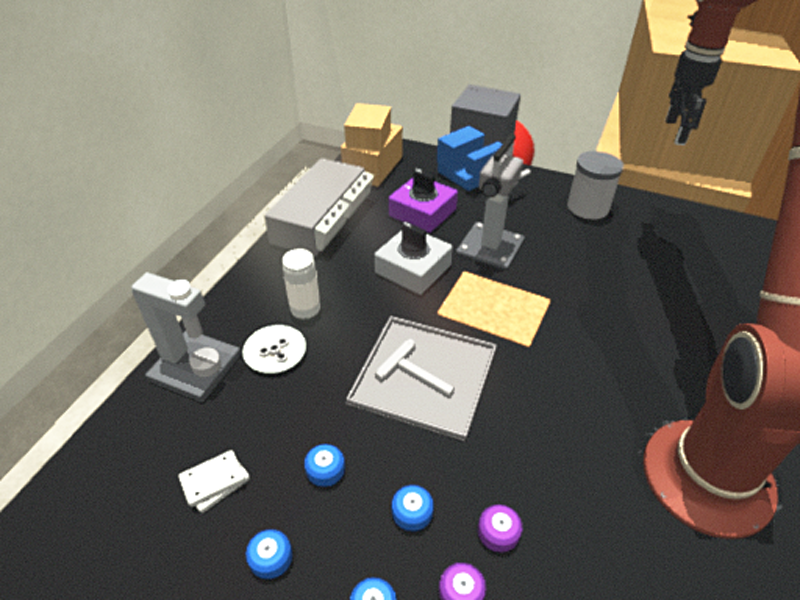

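The top view shows four blue wheels (800-scale px ≈ (232,289), (293,291), (228,352), (286,351)), tray (390,320) with the T-tool, mat (478,347), mast (555,320) and white knob box (496,265). The purple items are decoys. I'll take closer crops next.

```bash
cat > h.py <<'E'
from station import arm, snapshot, camera_info, ticket
import cv2, numpy as np
from scipy.spatial.transform import Rotation as Rot
def pix2w(n,uv,z):
    c=camera_info(n);K=np.array([[c['fx'],0,c['cx']],[0,c['fy'],c['cy']],[0,0,1]])
    p=cv2.undistortPoints(np.array(uv,float).reshape(-1,1,2),K,np.array(c['dist_coeffs'])).reshape(-1,2)
    R=np.array(c['R']);o=-R.T@np.array(c['t']);d=np.c_[p,np.ones(len(p))]@R
    return o+d*((z-o[2])/d[:,2])[:,None]
def tri(uvt,uvs):
    A=[]
    P=[]
    for n,uv in(("top",uvt),("side",uvs)):
        a=pix2w(n,[uv],0)[0];b=pix2w(n,[uv],.5)[0];P.append((a,(b-a)/np.linalg.norm(b-a)))
    M=sum(np.eye(3)-np.outer(d,d) for a,d in P);v=sum((np.eye(3)-np.outer(d,d))@a for a,d in P)
    x=np.linalg.solve(M,v);return x
def crop(n,u0,v0,w,h,name,s):
    im=snapshot(n)[v0:v0+h,u0:u0+w];cv2.imwrite(f"pics/{name}.png",cv2.resize(im,None,fx=s,fy=s,interpolation=cv2.INTER_CUBIC))
def blobs(n,lo,hi,amin=25):
    im=cv2.cvtColor(snapshot(n),cv2.COLOR_BGR2HSV);m=cv2.inRange(im,lo,hi)
    k,l,s,c=cv2.connectedComponentsWithStats(m);return [(c[i],s[i]) for i in range(1,k) if s[i,4]>amin]
def wheels():
    """blue wheels: hull of the blue blob = whole wheel outline; pixel centroid seen at mid height"""
    out=[]
    im=cv2.cvtColor(snapshot("top"),cv2.COLOR_BGR2HSV)
    m=cv2.inRange(im,(95,120,60),(118,255,255))
    cs,_=cv2.findContours(m,cv2.RETR_EXTERNAL,cv2.CHAIN_APPROX_NONE)
    for c in cs:
        if 60<cv2.contourArea(c)<500:
            h=cv2.moments(cv2.convexHull(c));out.append(pix2w("top",[[h['m10']/h['m00'],h['m01']/h['m00']]],.022)[0])
    return np.array(out)
E
python3 - <<'E'
from h import *
print(wheels().round(4))
crop("top",280,130,115,115,"ctop",5)
crop("side",225,90,130,100,"cside",6)
crop("top",215,170,115,85,"ctray",6.5)
E
```

```text
[[0.4031 0.3745 0.022 ]
 [0.4056 0.2323 0.022 ]
 [0.5552 0.2193 0.022 ]
 [0.5609 0.3711 0.022 ]]
```

View pics/ctop.png

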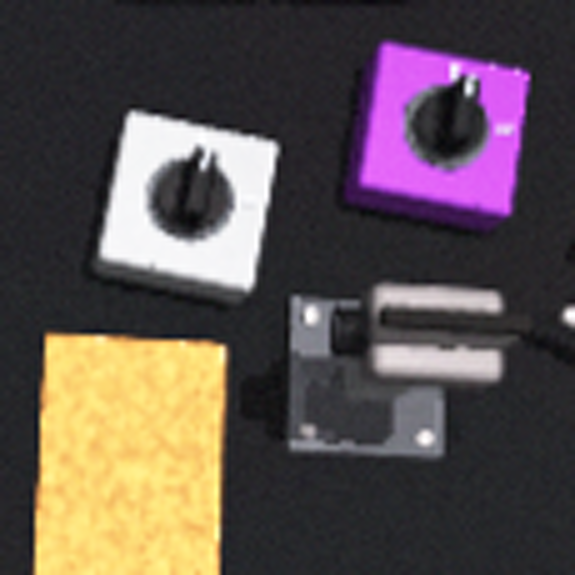

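View pics/cside.png

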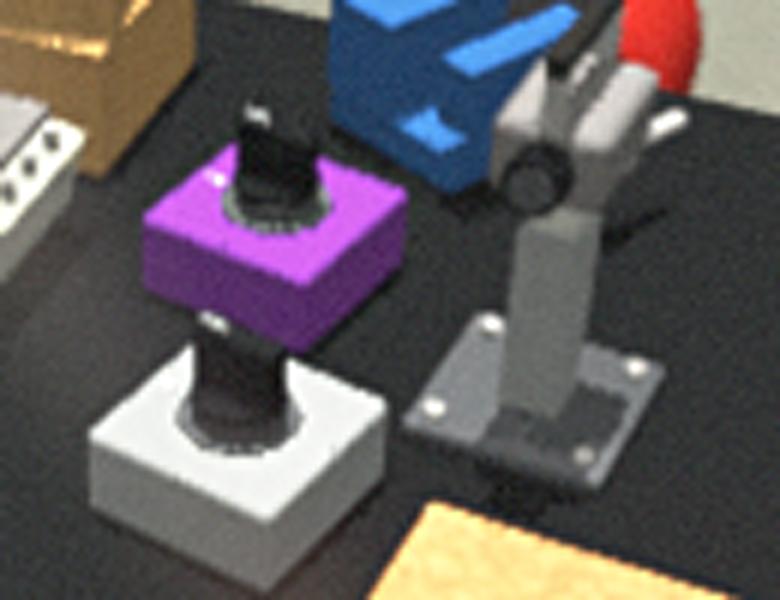

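View pics/ctray.png

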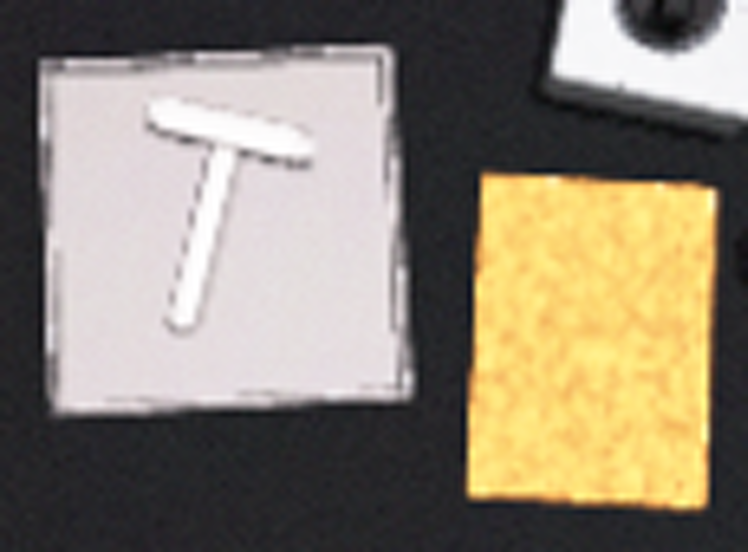

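Crops read: box top corners ctop (127,113),(278,145),(250,293),(103,262), foot corners (290,297),(447,301),(443,457),(290,452), tray rim, T and mat corners from ctray. Now converting these to world coordinates, plus one crop for the lift bar.

```bash
python3 - <<'E'
from h import *
def P(L,z,u0,v0,s,n="top"): return pix2w(n,[[u0+(a+.5)/s-.5,v0+(b+.5)/s-.5] for a,b in L],z)
def quad(name,w):
    w=w[:,:2];e=w[1]-w[0]+w[2]-w[3];f=w[0]-w[3]+w[1]-w[2]
    print(name,w.mean(0).round(4),"sides",np.linalg.norm(np.diff(np.r_[w,w[:1]],axis=0),axis=1).round(3),"ang01",np.degrees(np.arctan2(e[1],e[0])).round(1),"ang30",np.degrees(np.arctan2(f[1],f[0])).round(1))
T=(280,130,5);Y=(215,170,6.5)
quad("box",P([(127,113),(278,145),(250,293),(103,262)],.055,*T))
quad("foot",P([(290,297),(447,301),(443,457),(290,452)],.008,*T))
quad("tray",P([(38,60),(390,47),(413,400),(55,413)],.016,*Y))
quad("mat",P([(480,172),(718,187),(708,508),(467,497)],.004,*Y))
for z in(.22,.245): quad(f"blower z{z}",P([(370,283),(505,290),(503,383),(370,375)],z,*T))
print("Tbar",P([(147,110),(315,148),(150,112)],.021,*Y).round(4)); print("stem",P([(180,330),(228,150)],.021,*Y).round(4))
k=P([(187,230),(205,150)],.11,*T);print("knobbar",k.round(4)); print("disc",P([(190,198)],.074,*T))
im=snapshot("side")[85:185,280:360];cv2.imwrite("pics/m.png",cv2.resize(im,None,fx=6,fy=6,interpolation=cv2.INTER_CUBIC)) 
E
```

```text
box [ 0.6054 -0.2779] sides [0.118 0.118 0.113 0.119] ang01 -102.8 ang30 -12.0
foot [ 0.4782 -0.4183] sides [0.123 0.122 0.118 0.121] ang01 -92.3 ang30 -4.0
tray [ 0.4816 -0.0166] sides [0.21  0.211 0.208 0.21 ] ang01 -88.4 ang30 3.1
mat [ 0.4152 -0.2336] sides [0.142 0.19  0.14  0.192] ang01 -93.7 ang30 -3.8
blower z0.22 [ 0.4742 -0.4116] sides [0.091 0.063 0.088 0.062] ang01 -93.8 ang30 -4.4
blower z0.245 [ 0.4698 -0.4042] sides [0.089 0.061 0.086 0.06 ] ang01 -93.8 ang30 -4.4
Tbar [[ 0.5515  0.0285  0.021 ]
 [ 0.5278 -0.0707  0.021 ]
 [ 0.5503  0.0267  0.021 ]]
stem [[ 0.4208  0.0088  0.021 ]
 [ 0.527  -0.0194  0.021 ]]
knobbar [[ 0.571  -0.2662  0.11  ]
 [ 0.6311 -0.2819  0.11  ]]
disc [[ 0.60409057 -0.27526748  0.074     ]]
```

View pics/m.png

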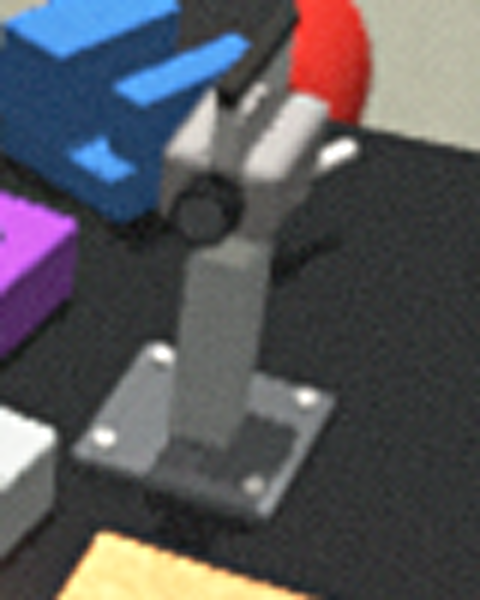

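Wheels, tray (0.482, -0.017), mat (0.415, -0.234), foot (0.478, -0.418), knob box (0.605, -0.277) and T grip ≈ (0.498, -0.010, -14.5°) are all consistent with the known sizes. In m.png the lift bar's near end is at about (228,85). I'll start by moving the T-tool to the mat.

```bash
cat >> h.py <<'E'
D=np.radians
def ori(psi): return (Rot.from_euler('z',psi)*Rot.from_euler('x',np.pi)).as_quat()
def best(x,y,z,psi):
    c=[]
    for p in(psi,psi+np.pi,psi-np.pi):
        q=arm.ik([x,y,z],ori(p))
        if q is not None: c.append((abs(q[6]),p))
    return min(c)[1]
def hover(x,y,psi,z=.25):
    p=best(x,y,z,psi);t=arm.read_tool_pos()
    if t[2]<z-.01: arm.line_to([t[0],t[1],z],.25)
    arm.movep([x,y,z],ori(p));return p
def st(m=""): print(m,"t",round(arm.read_time(),1),"tcp",np.round(arm.read_tool_pos(),3),"op",round(arm.read_opening(),3),"ff",np.round(arm.read_finger_force(),1),"F",np.round(arm.read_ft_force(),1))
TRAY=np.array([.4816,-.0166]);TYAW=D(2.3);MAT=np.array([.4152,-.2336]);MYAW=D(-3.8)
E
python3 - <<'E'
from h import *
t=arm.read_tool_pos(); arm.line_to([t[0],t[1],.42],.25)
hover(.498,-.0103,D(-14.5),.42); st("hover")
arm.move_gripper(.6); 
arm.line_to([.498,-.0103,.15],.25); arm.line_to([.498,-.0103,.082],.1); st("down")
arm.move_gripper(0,60); st("grip")
arm.line_to([.498,-.0103,.2],.15); st("up")
m=MAT+.012*np.array([np.cos(MYAW),np.sin(MYAW)])
hover(*m,MYAW,.2); st("over mat")
arm.line_to([*m,.084],.12); st("at mat")
E
```

```text
hover t 3.4 tcp [ 0.498 -0.012  0.42 ] op 1.002 ff 0.0 F [-0.1  0.4 -1.2]
down t 5.9 tcp [ 0.498 -0.01   0.082] op 0.599 ff 0.0 F [-0.1 -0.5  0.1]
grip t 6.4 tcp [ 0.498 -0.01   0.083] op 0.168 ff 61.0 F [-1.2 -0.8  5.7]
up t 7.3 tcp [ 0.497 -0.011  0.199] op 0.162 ff 60.0 F [-0.3 -0.2 -2.4]
over mat t 8.9 tcp [ 0.427 -0.234  0.2  ] op 0.168 ff 60.1 F [-0.3  0.1 -1.9]
at mat t 10.0 tcp [ 0.428 -0.235  0.085] op 0.172 ff 60.1 F [-0.  -0.  -2.2]
```

```bash
cat >> h.py <<'E'
def lower(z,step=.002,thr=3.,n=8):
    """go down in small steps until the outside force rises"""
    f0=arm.read_ft_force()[2];x,y,_=arm.read_tool_pos()
    for i in range(n):
        z-=step;arm.line_to([x,y,z],.05)
        if arm.read_ft_force()[2]-f0>thr: break
    return z
def slot(i):
    s=.048*np.array([[1,1],[1,-1],[-1,1],[-1,-1]][i]);c,n=np.cos(TYAW),np.sin(TYAW)
    return TRAY+np.array([[c,-n],[n,c]])@s
def pick(x,y,psi):
    arm.move_gripper(1.)
    hover(x,y,psi,.2); arm.line_to([x,y,.12],.3); arm.line_to([x,y,.080],.1)
    arm.move_gripper(0.3,50); arm.line_to([x,y,.2],.2); st("picked")
def place(i):
    s=slot(i);hover(*s,TYAW+D(45 if i in(0,3) else -45)+0,.2)
    arm.line_to([*s,.11],.25); arm.line_to([*s,.090],.1); z=lower(.090); st(f"placing {z:.3f}")
    arm.move_gripper(.85); arm.line_to([*s,.2],.25); st("placed")
E
python3 - <<'E'
from h import *
st();z=lower(.084); st(f"z {z}"); arm.move_gripper(.5); t=arm.read_tool_pos(); arm.line_to([t[0],t[1],.2],.25); arm.move_gripper(1.)
w=np.array([.4056,.2323])
hover(*w,D(30),.25)
W=wheels();print(W.round(3))
crop("top",140,130,200,150,"t1",4)
E
```

```text
t 10.0 tcp [ 0.428 -0.235  0.085] op 0.172 ff 60.1 F [-0.  -0.  -2.2]
z 0.08 t 10.5 tcp [ 0.428 -0.235  0.082] op 0.165 ff 61.8 F [-2.6  1.1 12. ]
[[0.556 0.219 0.022]
 [0.569 0.371 0.022]]
```

View pics/t1.png

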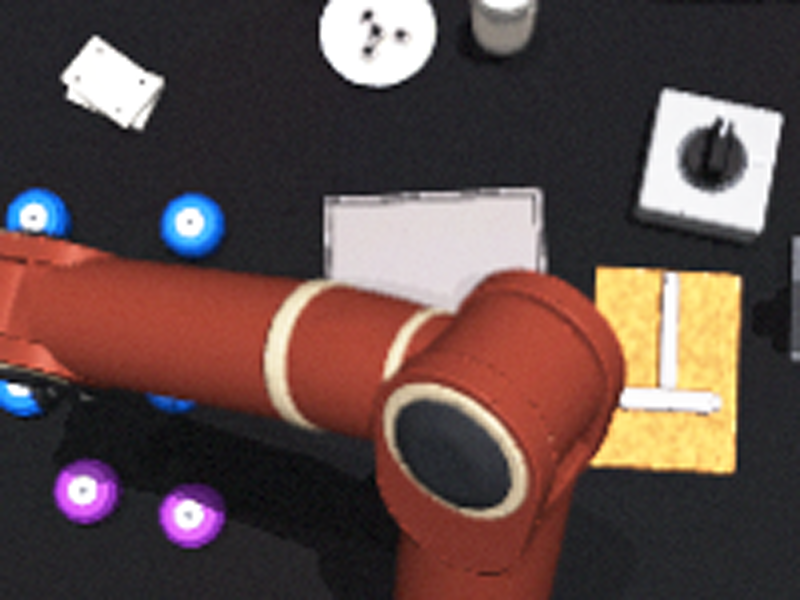

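The T-tool lies flat on the mat (stem at t1 px (670,330), crossbar (670,400)) and both visible wheels haven't moved. Now the first wheel.

```bash
sed -i 's/D(45 if i in(0,3) else -45)+0/D(-45 if i in(0,3) else 45)/' h.py; python3 - <<'E'
from h import *
pick(.4056,.2323,0)
W=wheels();print(W.round(3))
place(2)
W=wheels();print(W.round(3), slot(2))
E
```

```text
picked t 17.0 tcp [0.405 0.231 0.199] op 0.686 ff 53.8 F [-0.5  0.1 -1.5]
[[0.39  0.379 0.022]
 [0.555 0.219 0.022]
 [0.563 0.371 0.022]]
placing 0.084 t 20.0 tcp [0.432 0.03  0.086] op 0.685 ff 56.5 F [-1.6 -0.6 22.3]
placed t 20.9 tcp [0.431 0.029 0.199] op 0.853 ff 0.0 F [-0.6  0.  -0.5]
[[0.403 0.374 0.022]
 [0.555 0.219 0.022]
 [0.561 0.371 0.022]] [0.43171234 0.029435  ]
```

```bash
python3 - <<'E'
from h import *
for w,i in(((.555,.219),0),((.561,.371),1)):
    W=wheels();print(W.round(3)); 
    p=W[np.argmin(np.linalg.norm(W[:,:2]-w,axis=1))][:2]
    if np.linalg.norm(p-w)>.07: print("lost");break
    pick(*p,0)
    if arm.read_opening()<.6: print("lost grip");break
    place(i)
hover(.45,.25,0,.3)
crop("top",140,130,200,150,"t2",4); print(wheels().round(3))
E
```

```text
[[0.403 0.374 0.022]
 [0.555 0.219 0.022]
 [0.561 0.371 0.022]]
picked t 24.8 tcp [0.555 0.218 0.199] op 0.688 ff 54.1 F [-0.3 -0.8 -2.8]
placing 0.084 t 27.2 tcp [0.528 0.034 0.086] op 0.69 ff 55.4 F [-4.  -2.1 13.1]
placed t 28.1 tcp [0.527 0.033 0.2  ] op 0.852 ff 0.0 F [-0.8 -0.1 -0.6]
[[0.403 0.374 0.022]
 [0.432 0.029 0.022]
 [0.561 0.371 0.022]]
picked t 31.8 tcp [0.561 0.37  0.198] op 0.687 ff 54.2 F [-0.3  0.3 -1.9]
placing 0.084 t 35.0 tcp [ 0.532 -0.062  0.086] op 0.689 ff 55.4 F [-3.1  0.3 13.3]
placed t 35.9 tcp [ 0.531 -0.063  0.2  ] op 0.848 ff 0.0 F [ 0.1  0.5 -1. ]
[[ 0.403  0.375  0.022]
 [ 0.535 -0.061  0.022]]
```

View pics/t2.png

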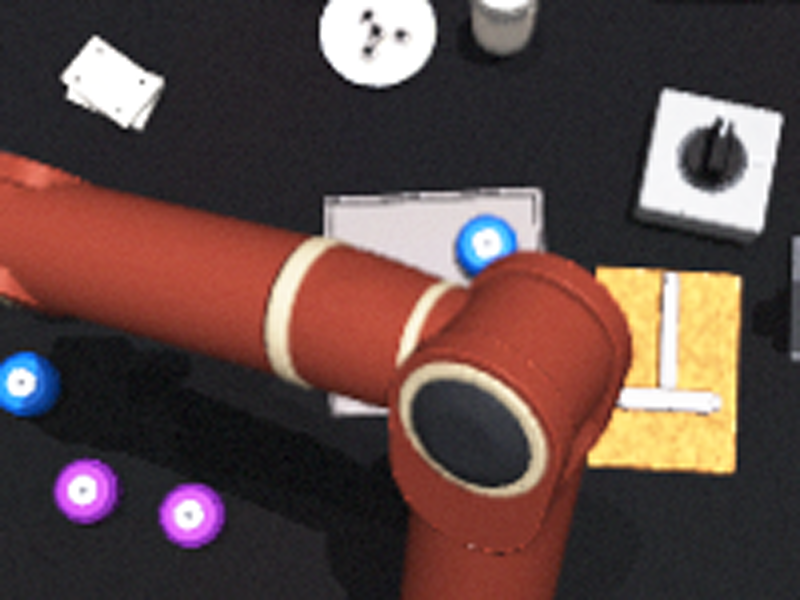

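Slot 1's wheel sits in the tray (t2 px (487,245)). The arm hides the rest of the tray, and the last blue wheel is at (25,385).

```bash
python3 - <<'E'
from h import *
W=wheels();w=(.403,.374);p=W[np.argmin(np.linalg.norm(W[:,:2]-w,axis=1))][:2];print(p)
pick(*p,D(30)); place(3)
hover(.45,-.55,0,.42)
W=wheels();print(W.round(3))
c,s=np.cos(TYAW),np.sin(TYAW);print(((W[:,:2]-TRAY)@np.array([[c,-s],[s,c]])).round(3))
im=snapshot("top")[160:260,200:380];cv2.imwrite("pics/t3.png",cv2.resize(im,None,fx=4.4,fy=4.4,interpolation=cv2.INTER_CUBIC))
im=snapshot("side")[190:300,210:370];cv2.imwrite("pics/s3.png",cv2.resize(im,None,fx=5,fy=5,interpolation=cv2.INTER_CUBIC))
E
```

```text
[0.40306126 0.37458659]
picked t 40.9 tcp [0.403 0.373 0.199] op 0.688 ff 53.9 F [-0.2 -0.4 -2.4]
placing 0.084 t 44.1 tcp [ 0.436 -0.066  0.086] op 0.688 ff 56.0 F [-3.7 -2.8 19.2]
placed t 45.0 tcp [ 0.435 -0.067  0.199] op 0.848 ff 0.0 F [-0.6  0.6  0.4]
[[ 0.436 -0.067  0.022]
 [ 0.458  0.036  0.022]
 [ 0.531 -0.063  0.022]]
[[-0.048 -0.049]
 [-0.021  0.053]
 [ 0.048 -0.048]]
```

View pics/s3.png

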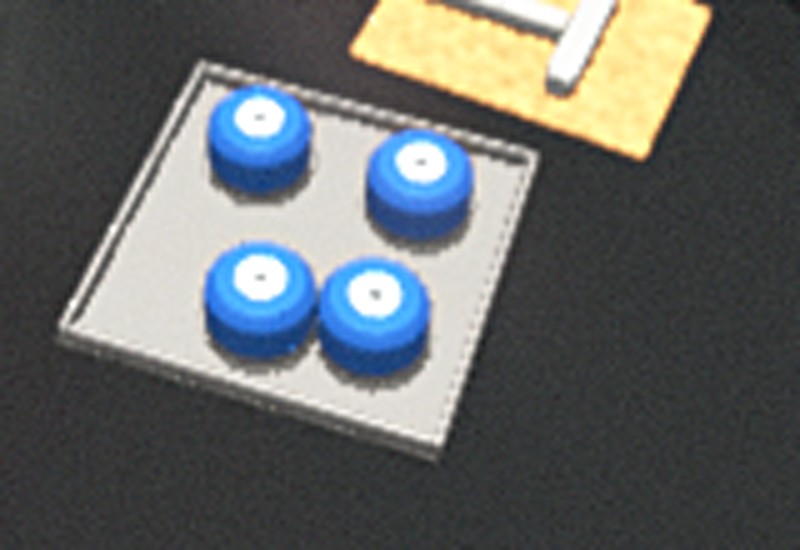

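All four wheels stand flat inside the tray: s3 px (260,135), (420,180), (260,300), (375,315). One was knocked against its neighbour but is still fine. Next I'll find the lift bar height from both views.

```bash
python3 - <<'E'
from h import *
ct=lambda a,b:(280+(a+.5)/5-.5,130+(b+.5)/5-.5)
cs=lambda a,b:(280+(a+.5)/6-.5,85+(b+.5)/6-.5)
print("near bar end top",tri(ct(380,310),cs(232,78)).round(4))
print("foot c",tri(ct(368,377),cs(205,430)).round(4))
for z in (.227,.237,.247,.257): print(z,pix2w("top",[ct(380,317),ct(520,326)],z).round(4).tolist(), pix2w("side",[cs(228,90)],z).round(4).tolist())
hover(.45,-.2,0,.42)
im=snapshot("top")[175:225,330:400];cv2.imwrite("pics/b.png",cv2.resize(im,None,fx=10,fy=10,interpolation=cv2.INTER_CUBIC))
E
```

```text
near bar end top [ 0.4805 -0.3637  0.2606]
foot c [ 4.787e-01 -4.205e-01  3.000e-04]
0.227 [[0.4837, -0.3723, 0.227], [0.4768, -0.4651, 0.227]] [[0.4899, -0.4098, 0.227]]
0.237 [[0.4818, -0.3696, 0.237], [0.475, -0.4616, 0.237]] [[0.4863, -0.3925, 0.237]]
0.247 [[0.48, -0.3669, 0.247], [0.4732, -0.4582, 0.247]] [[0.4826, -0.3752, 0.247]]
0.257 [[0.4781, -0.3643, 0.257], [0.4714, -0.4547, 0.257]] [[0.479, -0.3578, 0.257]]
```

View pics/b.png

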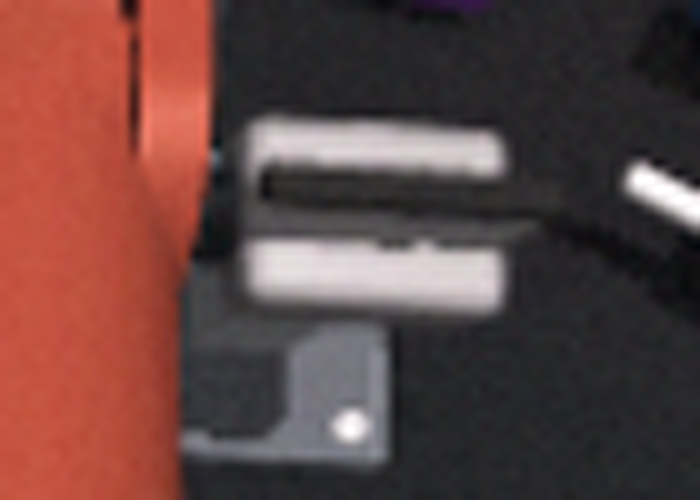

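b.png shows the bar from (262,182) to about (560,195). Combined with the foot axis that gives the bar centre at ≈ (0.478, -0.419, 0.242). Now grasp and lift.

```bash
python3 - <<'E'
from h import *
x,y=.4785,-.4185
arm.move_gripper(1.)
hover(x,y,D(86),.42); st("hover")
arm.line_to([x,y,.34],.2); arm.line_to([x,y,.297],.06); st("down")
if arm.read_ft_force()[2]<6:
    arm.move_gripper(0,90); st("grip")
    z=.297
    arm.line_to([x,y,z+.06],.06); st("lift60"); z+=.06
    for i in range(25):
        z+=.002; arm.line_to([x,y,z],.05)
        F=arm.read_ft_force()[2]; print(round(z,3),round(arm.read_tool_pos()[2],4),round(F,1),end="; ")
        if F<-28: break
    arm.pause(.3); st("top")
E
```

```text
hover t 51.1 tcp [ 0.479 -0.418  0.42 ] op 1.0 ff 0.0 F [ 0.6 -0.3  1.1]
down t 52.5 tcp [ 0.479 -0.418  0.297] op 0.998 ff 0.0 F [-0.5  0.3  0.9]
grip t 53.1 tcp [ 0.477 -0.418  0.297] op 0.15 ff 87.7 F [-4.4  1.2  1.8]
lift60 t 54.3 tcp [ 0.477 -0.418  0.358] op 0.146 ff 88.0 F [-6.5  1.7 -9.4]
0.359 0.3598 -11.0; 0.361 0.3618 -10.3; 0.363 0.3638 -10.6; 0.365 0.3658 -9.6; 0.367 0.3677 -9.6; 0.369 0.3698 -10.7; 0.371 0.3717 -9.7; 0.373 0.3741 -9.0; 0.375 0.3762 -8.2; 0.377 0.3776 -11.2; 0.379 0.3776 -19.2; 0.381 0.3777 -25.1; 0.383 0.3778 -32.4; top t 57.8 tcp [ 0.477 -0.419  0.378] op 0.149 ff 89.1 F [ -1.    1.1 -31.3]
```

End stop reached. Now ease off, release and check the lock.

```bash
python3 - <<'E'
from h import *
x,y=.4785,-.4185
for z in(.378,.374,.371,.368): arm.line_to([x,y,z],.05); st(f"{z}")
E
```

```text
0.378 t 58.1 tcp [ 0.477 -0.418  0.378] op 0.148 ff 91.3 F [ -6.7   1.7 -16.7]
0.374 t 58.3 tcp [ 0.477 -0.418  0.376] op 0.148 ff 92.6 F [-9.4  2.3 -7.3]
0.371 t 58.6 tcp [ 0.477 -0.418  0.375] op 0.151 ff 93.3 F [-11.7   2.5  -2.3]
0.368 t 58.8 tcp [ 0.477 -0.418  0.372] op 0.152 ff 93.7 F [-11.9   2.3  -0.6]
```

```bash
python3 - <<'E'
from h import *
x,y=.4785,-.4185
for z in(.366,.364):
    arm.line_to([x,y,z],.05); st(f"{z}")
    if arm.read_ft_force()[2]>8: break
E
```

```text
0.366 t 59.1 tcp [ 0.477 -0.418  0.372] op 0.147 ff 94.4 F [-14.    3.1   5.2]
0.364 t 59.3 tcp [ 0.477 -0.418  0.372] op 0.15 ff 95.3 F [-16.4   3.9  11.6]
```

The post stops hard at 0.372, so it is locked. Release it and go to the knob.

```bash
python3 - <<'E'
from h import *
t=arm.read_tool_pos();arm.line_to([t[0],t[1],.372],.05)
arm.move_gripper(1.); arm.line_to([t[0],t[1],.45],.15); st("rel")
x,y=.605,-.277
print(wheels().round(3))
for p in(167,87): print(p,np.round(arm.ik([x,y,.2],ori(D(p))),2))
arm.movep([x,y,.3],ori(D(167))); arm.line_to([x,y,.25],.2)
print(np.round(arm.read_joint_positions(),2)); st()
a=snapshot("side")[60:200,210:370]; cv2.imwrite("pics/k1.png",cv2.resize(a,None,fx=4.2,fy=4.2,interpolation=cv2.INTER_CUBIC))
E
```

```text
rel t 61.0 tcp [ 0.477 -0.418  0.449] op 1.004 ff 0.0 F [-0.1  0.6 -0.5]
[[ 0.436 -0.068  0.022]
 [ 0.458  0.036  0.022]
 [ 0.531 -0.063  0.022]]
167 [ 0.93  1.01 -1.15  1.47  0.94  1.28  1.03]
87 [ 0.85  0.9  -0.89  1.47  0.74  1.13 -0.24]
[ 0.95  0.98 -1.22  1.42  0.92  1.37  1.05]
 t 62.4 tcp [ 0.605 -0.278  0.25 ] op 1.001 ff 0.0 F [ 0.4 -0.9  0.5]
```

View pics/k1.png

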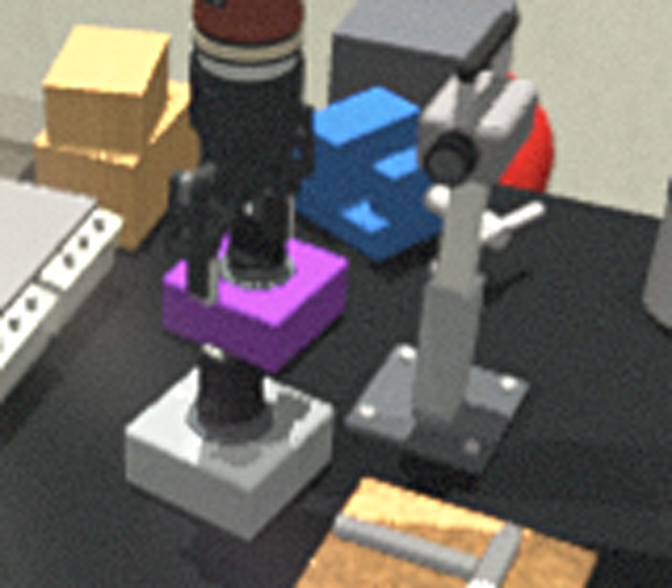

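The blower is up (k1 px (470,120)) and the gripper is straddling above the knob (230,390). Now press, turn and release.

```bash
python3 - <<'E'
from h import *
x,y=.605,-.277
arm.line_to([x,y,.18],.2); arm.line_to([x,y,.158],.06); st("at")
arm.move_gripper(0,60); st("grip")
arm.line_to([x,y,.1475],.04); st("pressed")
q=np.array(arm.read_joint_positions())
for k in(.35,.7,1.05,1.3,1.4,1.43):
    p=q.copy();p[6]-=k;arm.move_j(p);print(k,np.round(arm.read_wrist_torque(),2)); 
st("turned"); print(arm.read_joint_positions()[6]-q[6])
E
```

```text
at t 63.5 tcp [ 0.605 -0.277  0.158] op 1.002 ff 0.0 F [-0.4  0.   1.1]
grip t 64.1 tcp [ 0.605 -0.277  0.158] op 0.194 ff 61.8 F [-0.1  0.5  1.5]
pressed t 64.5 tcp [ 0.605 -0.277  0.149] op 0.2 ff 62.8 F [-1.9  0.   8.2]
0.35 [ 0.35  0.55 -0.03]
0.7 [ 0.46  0.35 -0.  ]
1.05 [ 0.61  0.07 -0.05]
1.3 [ 0.62 -0.18 -0.  ]
1.4 [ 0.67 -0.33 -0.02]
1.43 [ 0.53 -0.33  0.84]
turned t 66.7 tcp [ 0.608 -0.274  0.151] op 0.199 ff 63.2 F [2.5 2.1 6.7]
-1.4271933854300105
```

```bash
python3 - <<'E'
from h import *
arm.move_gripper(1.); t=arm.read_tool_pos(); x,y=.605,-.277
arm.line_to([x,y,.158],.05); st("released")
arm.line_to([x,y,.26],.2); t0=arm.read_time()
a=snapshot("side")[60:200,210:370]; cv2.imwrite("pics/k2.png",cv2.resize(a,None,fx=4.2,fy=4.2,interpolation=cv2.INTER_CUBIC))
arm.pause(5.6); st(); print(wheels().round(3))
E
```

```text
released t 67.7 tcp [ 0.605 -0.277  0.159] op 1.0 ff 0.0 F [0.2 1.1 0.4]
 t 74.0 tcp [ 0.605 -0.277  0.26 ] op 0.997 ff 0.0 F [ 0.1  0.3 -0.6]
[[ 0.436 -0.067  0.022]
 [ 0.458  0.036  0.022]
 [ 0.531 -0.063  0.022]]
```

View pics/k2.png

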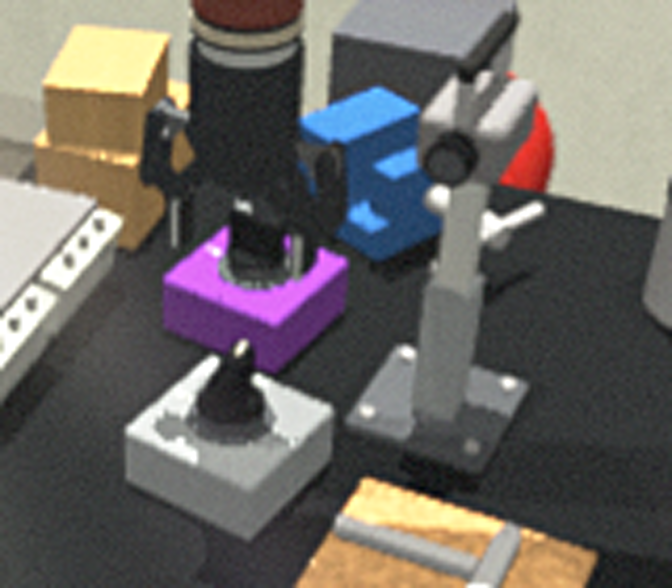

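The knob has turned to on (pointer at k2 px (243,350)). Before turning back I'll confirm it sprang up, using the force at the start of the press.

```bash
python3 - <<'E'
from h import *
x,y=.605,-.277
arm.line_to([x,y,.18],.2); arm.line_to([x,y,.158],.06)
arm.move_gripper(0,60); st("grip")
for z in(.156,.154): arm.line_to([x,y,z],.03); st(f"{z}")
E
```

```text
grip t 75.7 tcp [ 0.607 -0.277  0.159] op 0.196 ff 60.7 F [ 5.6 -0.8 -0.1]
0.156 t 76.0 tcp [ 0.607 -0.277  0.158] op 0.202 ff 61.4 F [ 4.5 -0.5  3.7]
0.154 t 76.2 tcp [ 0.607 -0.277  0.156] op 0.199 ff 61.6 F [ 5.8 -1.7  5.7]
```

```bash
python3 - <<'E'
from h import *
x,y=.607,-.277
arm.line_to([x,y,.1475],.04); st("pressed")
q=np.array(arm.read_joint_positions())
for k in(.35,.7,1.05,1.3,1.4,1.43,1.46):
    p=q.copy();p[6]+=k;arm.move_j(p);T=arm.read_wrist_torque()[2];print(k,round(T,2))
    if abs(T)>.7: break
st("turned")
arm.move_gripper(1.); arm.line_to([.605,-.277,.158],.05); st("released"); arm.line_to([.605,-.277,.3],.2)
hover(.45,-.25,0,.45)
a=snapshot("side")[60:300,210:370]; cv2.imwrite("pics/k3.png",cv2.resize(a,None,fx=2.5,fy=2.5,interpolation=cv2.INTER_CUBIC))
hover(.2,-.6,0,.45)
a=snapshot("top")[120:270,140:400]; cv2.imwrite("pics/t4.png",cv2.resize(a,None,fx=3,fy=3,interpolation=cv2.INTER_CUBIC))
st()
E
```

```text
pressed t 76.5 tcp [ 0.608 -0.277  0.149] op 0.195 ff 62.0 F [ 1.9 -1.6  8. ]
0.35 0.03
0.7 0.05
1.05 0.06
1.3 0.04
1.4 0.01
1.43 -0.06
1.46 -1.02
turned t 78.9 tcp [ 0.609 -0.277  0.151] op 0.198 ff 60.5 F [0.2 0.2 7.7]
released t 79.9 tcp [ 0.605 -0.277  0.159] op 1.001 ff 0.0 F [-0.2  0.3  0.4]
 t 85.4 tcp [ 0.202 -0.599  0.45 ] op 0.997 ff 0.0 F [ 1.2 -0.3  0.8]
```

View pics/k3.png

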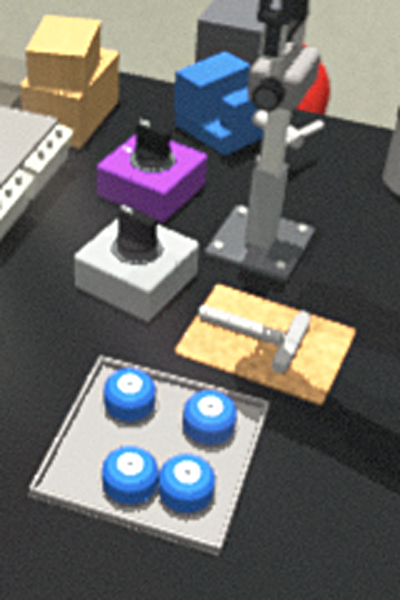

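View pics/t4.png

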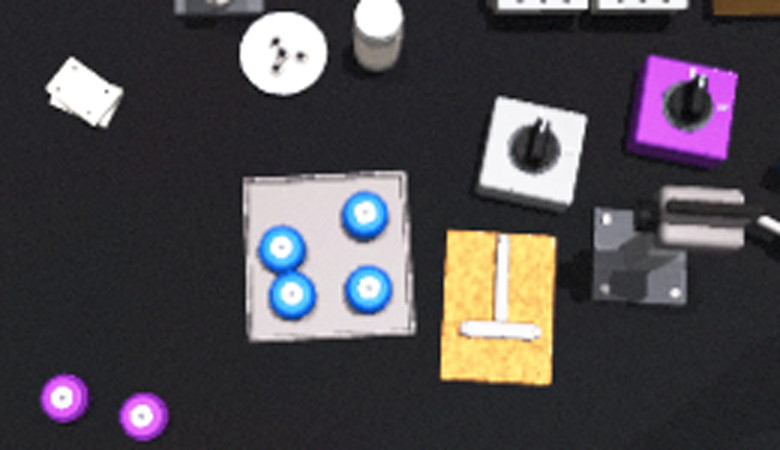

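Every end state shows in the pictures: wheels flat in the tray (t4 px (365,215), (283,248), (293,295), (368,289)), T-tool on the mat, knob back at off and the blower up. Handing in.

```bash
python3 -c "
from h import *
print(ticket.finish_job())"
```

```text
the job is handed in; nothing more can be done
None
```

The job is handed in at about 85 s robot time, but the hand-in returned no verdict: four wheels flat in the tray, T-tool on the mat, blower locked up, and the knob run at on for about 8 s, then turned back to off; its final spring-up was checked only in the pictures.

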